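# Slacken the left-hand nut of the saw arbor

## Robot

A 6-joint arm with a two-finger parallel gripper is mounted at the origin on the work surface. World frame = base frame: x ahead of the robot, y to its left, z up, the work surface at z = 0. Lengths are in mm, angles in degrees, forces in N, time in s.
With the tool pointing down it reaches from about 300 to 850 mm from the base axis. Payload 4.2 kg.
Tool frame: the origin (TCP) lies midway between the tips of the shut fingers; the grasp point (between the pads) lies 19 mm behind it; x points along the fingers, y is the direction in which the jaws open and shut, and the axes are right-handed (so a half turn about x gives the same grasp; the last joint's range is limited). The gripper opens to 91 mm and grips with 3 to 60 N. Pads are 32 mm wide; open, the fingers measure 118 mm over their backs; the gripper's body (76 mm by 178 mm) begins 60 mm behind the grasp point.
Start: joints at [-69.041, 18.312, 89.639, -0, 72.044, -1.146], TCP at [216.377, -532.751, 213.976] pointing down, gripper open.
Joint ranges: [-177.97, 177.97], [-48.28, 115.42], [12.27, 149.76], [-77.06, 257.06], [2.81, 150.46], [-146.56, 146.56]. Speed limits (degrees/s): [147.25, 147.25, 180, 180, 180, 180].

## Interface

Orientations are given as [roll, pitch, yaw] about the fixed x, y, z axes, in that order (R = Rz(yaw) Ry(pitch) Rx(roll)).
In Python, from workcell import env gives the robot as it stands.
- The arm moves only by the shell command python3 -m handwheel 'ROWS' [FORCE]. ROWS is text: rows parted by semicolons, each of 7 numbers parted by spaces: the turn, a rotation vector about the tool's x, y, z in degrees, then the shift along the tool's x, y, z in m, then the finger opening in m, from 0 to 0.0912. In form: rx ry rz x y z grip; .... A call has 1 to 12 rows; each row is the pose to reach, as a shift and turn from the pose commanded when the call began, along the tool's axes at that moment; what a row does not reach only later rows make up. A row lasts 1/12 s, in which the tool goes at most 41.7 mm and 7.16 degrees, less where a joint would pass 70% of its speed; a pose out of reach is approached as far as the arm can. A call with a gripper value outside its range is refused whole. The fingers move at their own pace and stop on an object; FORCE is the grip in N (left out, the last holds). Time passes only in rows, so rows that repeat a pose let the fingers close. It gives the time, the measured TCP pose, the force and the opening at its end, in the units of the state.
- env.state(): the state, without advancing time (a new reading comes with each control period).
- env.grab_frame(name): name is "scene" or "top"; returns the picture (400x640x3 uint8, red, green, blue); there is no depth.
- env.get_calibration(name): a dict with "mtx" (3x3 intrinsics, pixels), "k1" (the pictures are not rectified: a ray, as slopes to the right and down, at radius r is drawn at 1 + k1 r^2 times it, then the intrinsics apply), "T" (4x4, takes a point from camera to world coordinates). Camera axes: x right, y up, looking along -z (the intrinsics and any distortion apply to the point x, -y, -z); pixel columns grow to the right and rows downward; lengths in mm; the calibration is good to about 2 mm. A picture is of the moment at which its call begins. get_calibration takes no time and is no camera call.
- env.job_done(): hands the job in, once; it reports no verdict.
The state is a dict: "time_s": time; "qpos": joint angles; "qvel": joint speeds; "effort": joint torques, N m; "ee_pos": TCP position; "ee_rot": TCP orientation; "force": force on the tool from outside, world axes, zero at the start; "torque": the same for the moment, N m; "gripper_width": finger opening in mm.
Only numpy, scipy, OpenCV 4.12 (cv2) and the standard library are available. Lean on these libraries where they do the work, as an engineer would, in place of code of your own. Each camera call takes 0.05 s, during which the arm holds its last target. There are 200 camera calls.

## Task

The slitting saw is due for changing: slacken the red wing nut that clamps it on its arbor by about a quarter of a turn, then let go. It has a left-hand thread, so it loosens clockwise seen from above; if it comes up hard against you, you are going the wrong way, so do not force it tighter. Leave the black right-hand nut on the milling-cutter arbor as tight as it is.

Things in the scene. Friction and masses are not known exactly. Their poses are not given: they have to be found in the camera images.
- red_nut_grip (a point): Red wing nut over a toothed steel saw disc (115 mm across, top 50 mm below) on a grey 110 mm base fixed to the table. Point on its axis, 120 mm above the table, turns with it: x along its upright bar (70 long, 14 thick, from 26 below to 6 above the point), y across, z up. Two end wings, 34 apart, rise 14 above; hub 34 across, top 26 below. Pinch mid-bar across y from above.
- red_nut (a joint): Angle of the red nut, rad: 0 tight as found; grows as it loosens, CLOCKWISE seen from above (left-hand thread). About 0.2 N m of steady friction; stays where left, neither rises nor comes off. Anticlockwise from 0 it soon comes up hard against its thread. A pin stops it at 1.9.
- black_nut_grip (a point): Black wing nut, same shape and size, a bystander on the neighbouring arbor, over a dark finned milling cutter 72 mm across on a like grey base. Either arbor may stand left or right. Point on its axis, 120 mm above the table; x along its bar, y across, z up.
- black_nut (a joint): Angle of the black nut, rad: 0 tight as found; grows as it loosens, ANTICLOCKWISE seen from above (ordinary right-hand thread); clockwise it soon comes up hard against its thread.
Mind the look-alikes: they are no part of the job. What is shaped like the part that bears red_nut_grip but green is not meant. What is shaped like the part that bears black_nut_grip but green is not meant.

How it is judged (in metres and radians):
At the end, for the whole second after the job is handed in: The red nut has been turned clockwise by at least 1.05 rad (60 degrees) from tight and is at rest, and the black nut is not slackened by more than 0.2 rad (value of joint red_nut above 1.05 rad and velocity of joint red_nut between -0.1 and 0.1 rad/s and value of joint black_nut below 0.2 rad); the robot touches nothing.
It fails at once if the red nut is forced tighter (wrung anticlockwise against its stop so hard that it strains 0.02 rad past tight) (value of joint red_nut below -0.02 rad).
It fails at once if the black nut is slackened (by more than 0.2 rad) (value of joint black_nut above 0.2 rad).
It fails at once if the black nut is forced tighter (wrung clockwise against its stop so hard that it strains 0.02 rad past tight) (value of joint black_nut below -0.02 rad).
It also fails if it takes over 32 s, if anything falls off the work surface, if the arm or the gripper's body presses on something with over 40 N, if the wrist force passes 120 N, or if a joint passes its speed limit or range.

## Working session

There is one attempt and no reset: what is moved stays moved. The work goes in short steps, Python scripts to look and compute and a shell command to move; the robot and the scene stay as the last step left them, time stands still between calls to the robot, and variables do not carry over. Pictures are saved under pics/ and viewed, on a budget of 10 in all, crops included, one or two more only if the job needs it, and the job is handed in when it is done.

```bash
mkdir -p pics; cat > h.py <<'E'
import numpy as np, cv2
from workcell import env
def ray(cam,u,v):
    c=env.get_calibration(cam);K=np.array(c["mtx"]);T=np.array(c["T"])
    d=np.array([(u-K[0,2])/K[0,0],(v-K[1,2])/K[1,1]]);p=d.copy()
    for _ in range(30): p=d/(1+c["k1"]*(p@p))
    return T[:3,3],T[:3,:3]@np.array([p[0],-p[1],-1])
def atz(cam,u,v,z):
    o,r=ray(cam,u,v);return o+r*(z-o[2])/r[2]
def proj(cam,P):
    c=env.get_calibration(cam);K=np.array(c["mtx"]);T=np.array(c["T"])
    q=T[:3,:3].T@(np.array(P)-T[:3,3]);p=np.array([q[0],-q[1]])/-q[2]
    p=p*(1+c["k1"]*(p@p));return K[:2,:2]@p+K[:2,2]
E
python3 - <<'E'
from h import *
for n in("top","scene"):
    im=env.grab_frame(n);cv2.imwrite(f"pics/{n}0.png",im[:,:,::-1]);c=env.get_calibration(n);print(n,c["k1"],np.round(c["T"],3).tolist(),c["mtx"])
print(env.state())
E
```

```text
top -0.006105336556279341 [[0.009, 0.995, -0.095, 406.405], [-1.0, 0.008, -0.009, -6.315], [-0.008, 0.095, 0.995, 854.81], [0.0, 0.0, 0.0, 1.0]] [[376.30581569   0.         314.03252443]
 [  0.         376.30581569 201.87368891]
 [  0.           0.           1.        ]]
scene -0.002537739267140374 [[0.384, -0.589, 0.711, 1224.437], [0.923, 0.256, -0.286, -289.786], [-0.014, 0.767, 0.642, 782.259], [0.0, 0.0, 0.0, 1.0]] [[504.12660593   0.         326.2205792 ]
 [  0.         504.12660593 201.81254711]
 [  0.           0.           1.        ]]
{'time_s': 0.1, 'qpos': array([-6.90413316e+01,  1.83479488e+01,  8.97010193e+01, -1.87351547e-03,
        7.20467851e+01, -1.14529638e+00]), 'qvel': array([ 0.01538614, -0.13436203, -0.07788017, -0.05921658,  0.11658546,
        0.04049925]), 'effort': array([ 8.09472313e-04, -4.13329911e+01, -2.32510972e+01,  7.29493797e-02,
        4.21546481e-02, -5.91048047e-05]), 'ee_pos': array([ 216.18995109, -532.28953443,  213.19381551]), 'ee_rot': array([-90.07952936,  89.90423023, 112.02501443]), 'force': array([ 0.70230207, -0.29535903,  0.06137885]), 'torque': array([0.01092562, 0.02936619, 0.03833193]), 'gripper_width': 91.07490725968793}
```

View pics/top0.png

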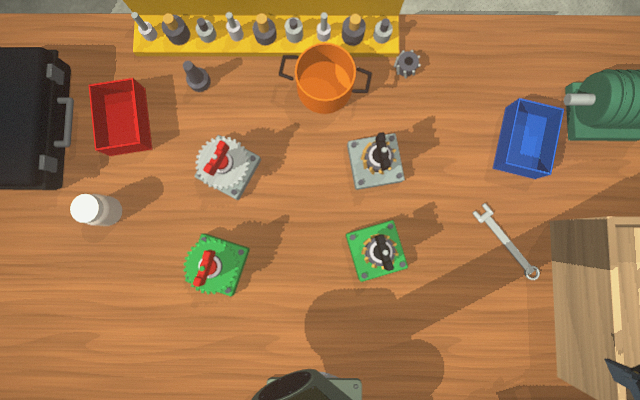

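View pics/scene0.png

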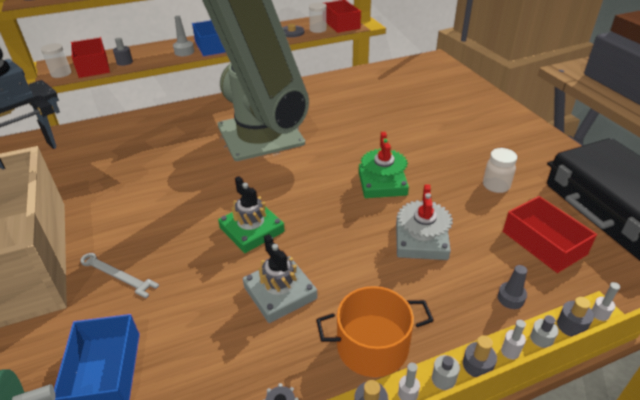

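The top view shows two red nuts: (217,158) on a steel disc and grey base, and (207,268) on a green disc and base, which is the look-alike. The black nuts are at (380,155) on grey and (380,252) on green. The one at (217,158) fits the description, with a red nut, toothed steel disc and grey base. I'll confirm it in an enlarged crop.

```bash
python3 - <<'E'
import cv2,numpy as np
a=cv2.imread("pics/top0.png")[120:210,180:270];b=cv2.imread("pics/scene0.png")[175:265,380:470]
cv2.imwrite("pics/crop1.png",np.hstack([cv2.resize(x,(400,400),interpolation=cv2.INTER_CUBIC) for x in(a,b)]))
E
```

```text
(no output)
```

View pics/crop1.png

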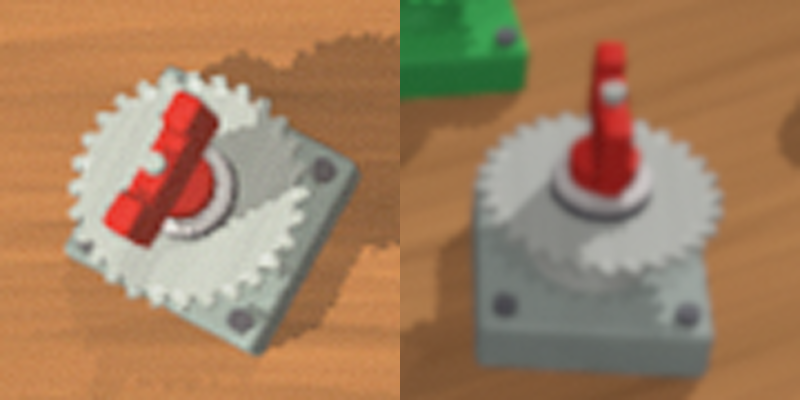

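Confirmed: red nut, steel toothed disc, grey base. In the crop the wing tops are at about (185,112) and (125,215), and the disc centre is at (190,189).

```bash
python3 - <<'E'
from h import *
f=lambda x,y:(180+x*.225-.4,120+y*.225-.4)
w1=atz("top",*f(185,112),134);w2=atz("top",*f(125,215),134);m=(w1+w2)/2
print(w1,w2,m,np.linalg.norm(w1-w2),"disc",atz("top",*f(190,189),70), "dot",atz("top",*f(151,162),134))
d=(w1-w2)[:2];print("bar az",np.degrees(np.arctan2(d[1],d[0])))
for P in([*m[:2],70],[*m[:2],134]):print("scene crop px",(proj("scene",P)-[380,175])/.225)
for x,y in((610,48-0),(625,120)):
  print("scene wing",atz("scene",380+(x-400)*.225,175+y*.225,134))
for u,v in((380,155),(380,252),(207,268)):print(atz("top",u,v,130))
from scipy.spatial.transform import Rotation as R
s=env.state();r=R.from_euler("xyz",s["ee_rot"],degrees=True).as_matrix();print(np.round(r,3))
E
```

```text
[586.02250391 183.07942859 134.        ] [539.86442395 207.92569801 134.        ] [562.94346393 195.5025633  134.        ] 52.420467848909865 disc [564.51202134 196.26818501  70.        ] dot [563.53546875 197.32202092 134.        ]
bar az -28.29297863306423
scene crop px [190.3452507  186.50906118]
scene crop px [205.56271317  82.03057082]
scene wing [542.01208246 210.56713694 134.        ]
scene wing [589.7577409  189.32309361 134.        ]
[ 568.80079371 -127.78801484  130.        ]
[ 380.58622041 -126.34508263  130.        ]
[347.18515688 203.57562262 130.        ]
[[-0.001  0.376 -0.926]
 [ 0.002 -0.926 -0.376]
 [-1.    -0.002 -0.   ]]
```

The wing spacing comes out at 52 mm, as expected, and the disc and wing centres agree. The axis is at about (564, 196.5) and the bar azimuth at about -28°. I'm moving now, halfway first. The pinch yaw is +130° from here, which leaves joint 6 centred for the clockwise turn.

```bash
python3 -m handwheel '-65 0 0 -0.02 -0.272 -0.298 0.09;-65 0 0 -0.02 -0.272 -0.298 0.09;-65 0 0 -0.02 -0.272 -0.298 0.09;-65 0 0 -0.02 -0.272 -0.298 0.09;-65 0 0 -0.02 -0.272 -0.298 0.09;-65 0 0 -0.02 -0.272 -0.298 0.09;-65 0 0 -0.02 -0.272 -0.298 0.09;-65 0 0 -0.02 -0.272 -0.298 0.09;-65 0 0 -0.02 -0.272 -0.298 0.09;-65 0 0 -0.02 -0.272 -0.298 0.09;-65 0 0 -0.02 -0.272 -0.298 0.09;-65 0 0 -0.02 -0.272 -0.298 0.09' 20
cat >> h.py <<'E'
from scipy.spatial.transform import Rotation as R
def go(P,yaz):
    s=env.state();r=R.from_euler("xyz",s["ee_rot"],degrees=True).as_matrix()
    x=np.array([0,0,-1.]);a=np.radians(yaz);y=np.array([np.cos(a),np.sin(a),0]);t=np.c_[x,y,np.cross(x,y)]
    print("t",s["time_s"],"rot",np.round(R.from_matrix(r.T@t).as_rotvec(degrees=True),2),"shift m",np.round(r.T@(np.array(P)-s["ee_pos"])/1000,4),"pos",s["ee_pos"].round(1),"yaz",np.degrees(np.arctan2(r[1,1],r[0,1])).round(2),"q",s["qpos"].round(1),"F",s["force"].round(1),"w",round(s["gripper_width"],1))
E
python3 -c "
from h import *
go([564,196.5,200],61.7)"
```

```text
time_s: 1.1
ee_pos: [390.3, -167.6, 233.8]
ee_rot: [-46.4, 90.0, -139.1]
force: [0.6, -0.6, 0.0]
gripper_width: 89.9
t 1.1 rot [-6.44e+01  1.00e-02  4.00e-02] shift m [ 0.0336  0.1563 -0.3719] pos [ 390.3 -167.6  233.8] yaz -2.7 q [-24.8   3.8 105.4  -0.   70.8 -22. ] F [ 0.6 -0.6  0. ] w 89.9
```

```bash
python3 -m handwheel '-64.4 0 0 0.034 0.156 -0.372 0.09;-64.4 0 0 0.034 0.156 -0.372 0.09;-64.4 0 0 0.034 0.156 -0.372 0.09;-64.4 0 0 0.034 0.156 -0.372 0.09;-64.4 0 0 0.034 0.156 -0.372 0.09;-64.4 0 0 0.034 0.156 -0.372 0.09;-64.4 0 0 0.034 0.156 -0.372 0.09;-64.4 0 0 0.034 0.156 -0.372 0.09;-64.4 0 0 0.034 0.156 -0.372 0.09;-64.4 0 0 0.034 0.156 -0.372 0.09;-64.4 0 0 0.034 0.156 -0.372 0.09;-64.4 0 0 0.034 0.156 -0.372 0.09'
python3 -c "
from h import *
go([564,196.5,103],61.7)
im=env.grab_frame('scene');cv2.imwrite('pics/s1.png',cv2.resize(im[100:280,320:520,::-1],(800,600*720//600*10//12),interpolation=2))"
```

```text
time_s: 2.1
ee_pos: [565.2, 194.4, 198.5]
ee_rot: [-112.7, 89.9, -141.2]
force: [0.0, -0.5, -0.2]
gripper_width: 90.1
t 2.1 rot [-0.2  -0.06  0.14] shift m [ 0.0955  0.0015 -0.002 ] pos [565.2 194.4 198.5] yaz 61.5 q [ 17.9  21.   87.9  -0.1  71.3 -43.6] F [ 0.  -0.5 -0.2] w 90.1
```

View pics/s1.png

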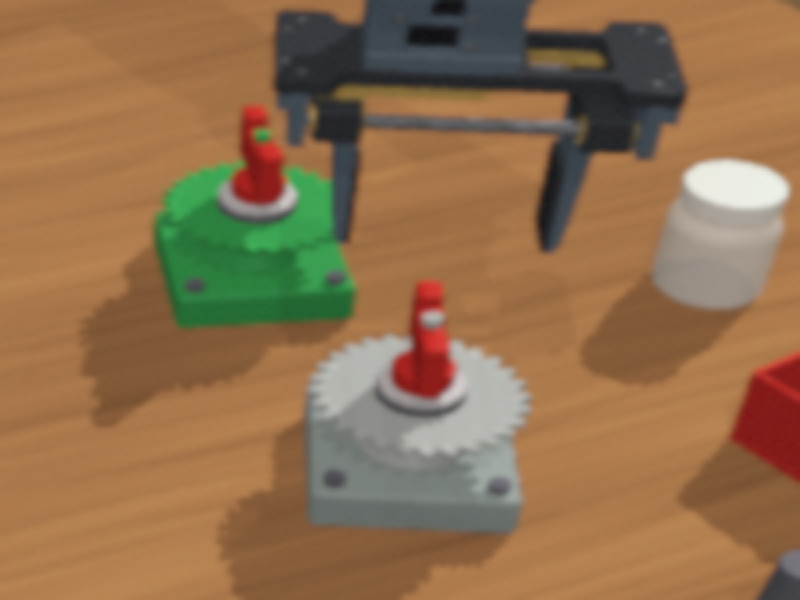

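The open jaws sit above the grey-base red nut, with fingertips at (345,240) and (550,245) and the nut at (430,300) below. The bar runs end-on between them. Descending straight down now.

```bash
python3 -m handwheel '0 0 0 0.03 0.001 -0.001 0.09;0 0 0 0.055 0.001 -0.001 0.09;0 0 0 0.075 0.001 -0.001 0.09;0 0 0 0.09 0.001 -0.001 0.09;0 0 0 0.095 0.001 -0.001 0.09;0 0 0 0.095 0.001 -0.001 0.09;0 0 0 0.095 0.001 -0.001 0.09;0 0 0 0.095 0.001 -0.001 0.09'
python3 -c "
from h import *
go([564,196.5,103],61.7)
im=env.grab_frame('scene');im2=env.grab_frame('top')
cv2.imwrite('pics/s2.png',np.hstack([cv2.resize(im[140:270,370:500,::-1],(400,400),interpolation=2),cv2.resize(im2[100:210,160:270,::-1],(400,400),interpolation=2)]))"
```

```text
time_s: 2.82
ee_pos: [565.2, 195.9, 106.5]
ee_rot: [42.3, 89.8, 13.7]
force: [0.0, -0.2, 1.5]
gripper_width: 90.0
t 2.8167 rot [-0.25  0.11 -0.1 ] shift m [ 0.0035 -0.0001 -0.0014] pos [565.2 195.9 106.5] yaz 61.45 q [ 18.   25.1  95.5  -0.   59.2 -43.4] F [ 0.  -0.2  1.5] w 90.0
```

View pics/s2.png

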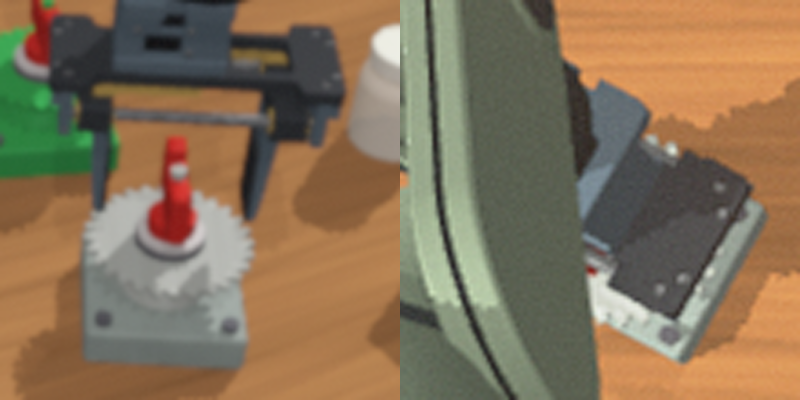

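The nut bar at (177,190) is centred between the fingertips at (100,205) and (250,215). Closing gently.

```bash
python3 -m handwheel '0 0 0 0.003 0 -0.001 0.05;0 0 0 0.003 0 -0.001 0.02;0 0 0 0.003 0 -0.001 0.01;0 0 0 0.003 0 -0.001 0.01;0 0 0 0.003 0 -0.001 0.01;0 0 0 0.003 0 -0.001 0.01;0 0 0 0.003 0 -0.001 0.01;0 0 0 0.003 0 -0.001 0.01;0 0 0 0.003 0 -0.001 0.01;0 0 0 0.003 0 -0.001 0.01' 25
python3 -c "
from h import *
go([564,196.5,103],61.7);print(env.state()['torque'])"
```

```text
time_s: 3.75
ee_pos: [563.4, 196.9, 101.9]
ee_rot: [-55.4, 90.0, -83.9]
force: [0.8, -0.0, -0.2]
gripper_width: 26.2
t 3.75 rot [-0.19  0.    0.01] shift m [-0.0011 -0.      0.0007] pos [563.4 196.9 101.9] yaz 61.51 q [ 18.2  25.3  95.9  -0.   58.8 -43.3] F [ 0.8 -0.  -0.2] w 26.2
[ 0.03258448 -0.20314374  0.00936587]
```

```bash
python3 -m handwheel '0 0 0 0 0 0 0.01;0 0 0 0 0 0 0.01;0 0 0 0 0 0 0.01;0 0 0 0 0 0 0.01;0 0 0 0 0 0 0.01' 25
python3 -c "
from h import *
go([564,196.5,103],61.7);print(env.state()['torque'])"
```

```text
time_s: 4.17
ee_pos: [564.4, 198.5, 101.9]
ee_rot: [83.3, 89.8, 54.8]
force: [1.8, 4.6, -2.3]
gripper_width: 14.1
t 4.1667 rot [-0.24  0.02 -0.2 ] shift m [-0.0011 -0.0019  0.0006] pos [564.4 198.5 101.9] yaz 61.46 q [ 18.2  25.4  95.8   0.1  58.6 -43.3] F [ 1.8  4.6 -2.3] w 14.1
[ 0.73563878 -0.39555976 -0.21434121]
```

Gripped at 14.1 mm, which matches the bar. Now clockwise, which is positive about the tool's x axis since that points down. A short test turn first.

```bash
python3 -m handwheel '2 0 0 0 0.0015 0 0.01;5 0 0 0 0.0015 0 0.01;9 0 0 0 0.0015 0 0.01;13 0 0 0 0.0015 0 0.01;17 0 0 0 0.0015 0 0.01;20 0 0 0 0.0015 0 0.01' 30
python3 -c "
from h import *
go([564,196.5,103],61.7);print(env.state()['torque'])"
```

```text
time_s: 4.67
ee_pos: [564.3, 198.4, 101.9]
ee_rot: [68.7, 90.0, 20.1]
force: [0.5, 1.2, -0.2]
gripper_width: 13.7
t 4.6667 rot [-2.034e+01  1.000e-02 -2.000e-02] shift m [-0.0011 -0.0015  0.0013] pos [564.3 198.4 101.9] yaz 41.36 q [ 18.3  25.4  95.7   0.   58.8 -23.1] F [ 0.5  1.2 -0.2] w 13.7
[ 0.20255403 -0.13551268  0.23223372]
```

It turns freely: 0.23 N m, which is the stated friction, with only small side forces. I'll carry on to about 78° in total.

```bash
python3 -m handwheel '3 0 0 0 0 0 0.01;8 0 0 0 0 0 0.01;14 0 0 0 0 0 0.01;20 0 0 0 0 0 0.01;26 0 0 0 0 0 0.01;32 0 0 0 0 0 0.01;38 0 0 0 0 0 0.01;44 0 0 0 0 0 0.01;50 0 0 0 0 0 0.01;55 0 0 0 0 0 0.01;58 0 0 0 0 0 0.01;58 0 0 0 0 0 0.01'
python3 -c "
from h import *
go([564,196.5,103],61.7);print(env.state()['torque'])"
```

```text
time_s: 5.67
ee_pos: [563.9, 198.3, 101.9]
ee_rot: [-79.6, 90.0, 173.8]
force: [0.2, 0.8, 0.9]
gripper_width: 13.8
t 5.6667 rot [-7.826e+01 -2.000e-02  3.000e-02] shift m [-0.0011  0.0006  0.0017] pos [563.9 198.3 101.9] yaz -16.56 q [18.3 25.4 95.7  0.  58.9 34.8] F [0.2 0.8 0.9] w 13.8
[-0.00155556 -0.00279844 -0.2222809 ]
```

```bash
python3 -m handwheel '0 0 0 0 0 0 0.04;0 0 0 0 0 0 0.06;0 0 0 0 0 0 0.075;0 0 0 0 0 0 0.075;0 0 0 0 0 0 0.075;0 0 0 0 0 0 0.075;0 0 0 0 0 0 0.075;0 0 0 0 0 0 0.075;0 0 0 -0.02 0 0 0.075;0 0 0 -0.05 0 0 0.075;0 0 0 -0.09 0 0 0.075;0 0 0 -0.12 0 0 0.075'
python3 -m handwheel '0 0 0 -0.03 0 0.04 0.075;0 0 0 -0.03 0 0.08 0.075;0 0 0 -0.03 0 0.12 0.075;0 0 0 -0.03 0 0.16 0.075;0 0 0 -0.03 0 0.2 0.075;0 0 0 -0.03 0 0.2 0.075;0 0 0 -0.03 0 0.2 0.075;0 0 0 -0.03 0 0.2 0.075'
python3 -c "
from h import *
go([564,196.5,103],61.7)
im=env.grab_frame('scene');im2=env.grab_frame('top')
cv2.imwrite('pics/s3.png',np.vstack([cv2.resize(im[140:270,370:500,::-1],(300,300),interpolation=2),cv2.resize(im2[100:210,160:270,::-1],(300,300),interpolation=2)]))"
```

```text
time_s: 6.67
ee_pos: [564.5, 198.3, 224.4]
ee_rot: [121.6, 89.9, 15.1]
force: [0.9, 1.4, -0.7]
gripper_width: 74.7
time_s: 7.33
ee_pos: [507.6, 6.6, 252.1]
ee_rot: [146.4, 89.9, 39.8]
force: [0.6, 0.7, -0.6]
gripper_width: 74.9
t 7.3333 rot [-7.824e+01 -2.000e-02 -6.000e-02] shift m [ 1.493e-01 -1.000e-04 -1.979e-01] pos [507.6   6.6 252.1] yaz -16.54 q [-0.6 10.9 94.3  0.  74.8 16. ] F [ 0.6  0.7 -0.6] w 74.9
```

View pics/s3.png

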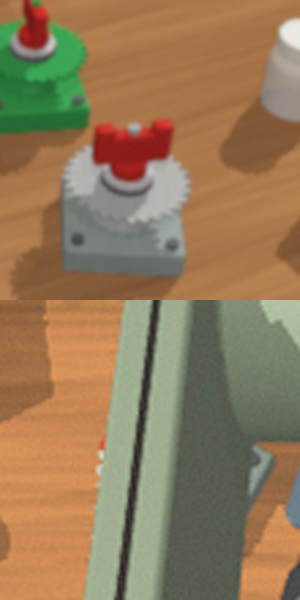

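The nut now stands broadside in the scene view, with wing tops at about (105,130) and (162,125) in the crop. I'll compute its angle.

```bash
python3 - <<'E'
from h import *
k=130/300
a,b=[atz("scene",370+x*k,140+y*k,134) for x,y in((105,130),(162,125))]
d=a-b;print(np.linalg.norm(d),np.degrees(np.arctan2(d[1],d[0])))
s=env.state();print(s["force"],abs(s["qvel"]).max());env.job_done()
E
```

```text
51.24807874922315 -105.77474243111081
[-1.07125245  0.18826727 -0.05277791] 0.5708404907290837
the job is handed in; nothing more can be done
```

I loosened the red wing nut on the steel saw disc (grey base) clockwise by about 78° (1.36 rad), then let go and lifted clear. I handed the job in at about 7.4 s, and no verdict is reported.

- **Angle:** the gripper turned from 61.5° to -16.6°. The last picture puts the bar at about -106°, against -28° at the start, so both measurements give about 78°. The wing spacing in that picture was 51 mm, where 52 mm is right. You asked for about a quarter turn; this is a little less, but past the 60° needed.
- **Forces:** the turning moment stayed near 0.23 N m, about the stated friction. The nut never came up hard against its thread, and the wrist force readings stayed under 6 N.
- **Other nuts:** the arm never touched the black nut or the green look-alikes. I didn't measure the black nut's angle.
- **Not checked:** in the last top view the arm hid most of the red nut, so the final angle by camera comes from the scene camera alone.

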